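Restock the desk caddy and tuck the note pad under its weighted arm

ROBOT

A 7-joint arm with a two-finger parallel gripper is mounted at the origin on a cart in front of the work surface, level with it; the furniture and walls round the work are solid. World frame = base frame: x ahead of the robot, y to its left, z up, the work surface at z = 0. Lengths are in m, angles in rad, forces in N, time in s.
With the tool pointing down it reaches from about 0.425 to 0.925 m from the base axis. Payload 6.8 kg.
Tool frame: the origin (TCP) lies at the very end of the fingers, on their centre line; the grasp point (between the pads) lies 19 mm behind it; z points along the fingers, y is the line along which they close (so a half turn about z gives the same grasp; the last joint's range is limited). The gripper opens to 85 mm and grips with 20 to 120 N. Pads are 22 mm wide; open, the fingers measure 114 mm over their backs; the gripper's body (76 mm by 85 mm) begins 54 mm behind the grasp point. The pads swing forward as they close: fully open they stand 13 mm farther back than shut.
Start: joints at [1.097, 0.477, 0.022, 1.555, -0.011, 1.109, -0.083], TCP at [0.241, -0.63, 0.231] pointing down, gripper open.
Joint ranges: [-2.96, 2.96], [-0.34, 2.1], [-1.41, 1.46], [0.24, 2.44], [-1.37, 4.51], [0.17, 1.92], [-2.96, 2.96]. Speed limits (rad/s): [2.39, 2.39, 3.14, 3.14, 3.14, 3.14, 3.14].

INTERFACE

Orientations are given as a unit quaternion [w, x, y, z].
In Python, from station import bot gives the robot as it stands.
- The arm moves only by the tool jog_arm, never from a script. Its argument "motion" is a list of rows, each a list of 7 numbers: the turn, a rotation vector about the tool's x, y, z in rad, then the shift along the tool's x, y, z in mm, then the finger opening in mm, from 0 to 85.4. A call has 1 to 10 rows; each row is the pose to reach, as a shift and turn from the pose commanded when the call began, along the tool's axes at that moment; what a row does not reach only later rows make up. A row lasts 1/8 s, in which the tool goes at most 62.5 mm and 10.7 degrees, less where a joint would pass 70% of its speed; a pose out of reach is approached as far as the arm can. A call with a gripper value outside its range is refused whole. The fingers move at their own pace and stop on an object; "grip_force" is the grip in N (left out, the last holds). Time passes only in rows, so rows that repeat a pose let the fingers close. It gives the time, the measured TCP pose, the force, the opening and the grip force at its end, in the units of the state.
- bot.get_obs(): the state, without advancing time (a new reading comes with each control period).
- bot.read_camera(name): name is "side" or "top" or "wrist"; returns a dict with "pixels" (420x560x3 uint8, red, green, blue), "camera_matrix" (3x3 intrinsics, pixels), "T" (4x4, takes a point from camera to world coordinates); the wrist camera has in their place "tool_from_camera" (4x4, takes a point from camera to tool coordinates, whose origin is the TCP and whose axes are the flange's). Camera axes: x right, y down, z forward; pixel columns grow to the right and rows downward; lengths in m; the calibration is good to about 2 mm. The wrist camera is an equidistant fisheye: a pixel r from the principal point sees the ray r / f radians off the axis. A picture is of the moment at which its call begins: read the wrist's pose just before it. There is no depth.
- bot.hand_in(): hands the job in; it is judged then, once.
Trained networks look in a picture, given as the dict that the camera call returned (one of the last four; its "shot" number tells which), for a name from the list of things; names that differ only in an ending like _2 or _b are one class to them, and where a whole thing is asked for, a point or a joint stands for the part that bears it (a point fixed in the world has none). Each returns a list of dicts, best first, with "score" (0 to 1); they miss things now and then, are a little off and sometimes report something else, mostly with a low value. They report only what shows in the picture. A call takes as long as a camera call. They do not tell look-alikes from the thing itself.
- bot.spot_in(thing, picture): "xy" ([column, row] in pixels, amid what is visible of it).
- bot.tip_of(thing, picture): "xy" ([column, row] in pixels: a listed point, or the origin of a listed thing).
The state is a dict: "t": time; "q": joint angles; "joint_vel": joint speeds; "joint_torque": joint torques, N m; "eef_pos": TCP position; "tool_rot": TCP orientation; "contact_force": force on the tool from outside, world axes, zero at the start; "torque": the same for the moment, N m; "gripper_width": opening from 0.0 (shut) to 1.0 (fully open); "grasp_force": force on a finger pad.
Only numpy, scipy, OpenCV 4.12 (cv2) and the standard library are available. Lean on these libraries where they do the work, as an engineer would, in place of code of your own. Each camera call takes 0.05 s, during which the arm holds its last target. There are 200 camera calls.

TASK

Put the writing things away in the wooden desk caddy: lay the yellow note pad flat in its bay with the weighted arm swung back down to rest on top of it, lay the eraser flat in the shallow dish insert, and stand the glue stick upright, as it stands now, in the big round hole of the drilled insert. Leave the memory-card case, the USB stick and the film canister where they are on the desk; they are for the camera and do not belong in the caddy.

Things in the scene. Friction and masses are not known exactly. Their poses are not given: they have to be found in the camera images.
- note_pad_center (a point): Block of yellow sticky notes, 70 x 70 mm and 17 mm thick (the curling top sheet shows up to 21 mm), lying flat on the desk. The point is its centre, 8.5 mm above its underside; x and y run along its edges, z up. Belongs in the note bay. Place 1 of 2: to the left, in front of a 138 mm tall box of drawers, where it is best held by its left and right sides; place 2: to the right, where front and back are freer.
- eraser_center (a point): Eraser in a blue card sleeve with a white end, 22 mm (x) x 52 mm (y) x 12 mm (z), lying flat. The point is its centre, 6 mm up. Belongs in the dish insert.
- glue_stick_center (a point): White glue stick standing upright on its dial, round, 24 mm in diameter, 94 mm tall (foot 22 mm). The point is its centre, 47 mm above its foot; z up. Belongs in the drilled insert's big hole. Once there it stands 103 mm above the desk, in the way of a wide gripper that sets down the pad.
- card_case_center (a point): Dark grey flat memory-card case with a shut lid, 52 mm (x) x 68 mm (y) x 16 mm. The point is its centre, 8 mm up. Does not belong: leave it.
- usb_stick_center (a point): Small flat USB stick in a silver-grey metal swivel cover, 18 mm (x) x 46 mm (y) x 10 mm. The point is its centre, 5 mm up. Does not belong: leave it.
- film_can_center (a point): Film canister, a black round can with a grey lid, standing, 34 mm in diameter, 51 mm tall. The point is its centre, 25.5 mm up. Does not belong: leave it.
- caddy: Fixed wooden caddy, x -54..54, y -221..47 mm (x: front to back). Origin at desk height under the middle of the 86 x 86 mm note bay; floor 5, bay walls 16, outer walls 20 mm up. Bay y sides are open to the floor for |x| < 24 mm, for fingers; beyond them is free to y = -66. Arm hinge along y at x 47, z 34 mm. Inserts (which is where varies) at y -106 and -180.
- bail_roller (a point): Middle of the steel roller (16 mm thick, 52 long in caddy y) ending the weighted arm: a U of two 4 mm rods 60 mm apart, 0.1 kg, roller 61.6 mm from the hinge. At the start down in the empty bay at its stop: caddy x -13, z 20 mm. Pinch it from above; it swings up and back 2.2 rad to a stop (x 71, z 91). Falls open past upright, else down. On the pad its axis is at z 30. Slips round in fingers.
- dish_insert: Drop-in insert: a shallow open dish lined with cork, 98 mm (x) x 73 mm (y) outside, 90 x 65 mm inside, fixed in the caddy. Origin at the centre of its underside, which is 5 mm above the desk; its inner floor is 4 mm and its rim 17 mm above that origin.
- well_insert: Drop-in insert: a plain wooden block 98 mm (x) x 73 mm (y) x 38 mm high with one big round hole of 42 mm in its middle, 34 mm deep, and three 10 mm pencil holes along its back edge; fixed in the caddy. Origin at the centre of its underside, 5 mm above the desk, below the big hole's centre; the hole's floor is 4 mm and the top 38 mm above that origin.
Things that resemble listed ones, but are neither listed nor needed, are in the scene too. Of the things like the part that bears glue_stick_center, leave any that is blue; of the rest the larger one is meant.

How it is judged:
By the outcome, as a careful person would: the job done as asked, in the order asked, and still so for the second after the job is handed in, with the robot touching nothing.
It also fails if it takes over 131 s, if anything falls off the work surface, if the arm or the gripper's body presses on something with over 40 N, if the wrist force passes 120 N, or if a joint passes its speed limit or range.

## Working session

There is one attempt and no reset: what is moved stays moved. The work goes in short steps, Python scripts to look and compute and a tool call to move; the robot and the scene stay as the last step left them, time stands still between calls to the robot, and variables do not carry over. Pictures are saved under pics/ and viewed, at most 19 in all, crops included, and the job is handed in when it is done.

Besides the shell and the picture viewer there is one more tool, called after "Request:" by a JSON object that holds its "name" and its "arguments". jog_arm: Moves the arm, as the interface text tells. Its arguments: {"type":"object","properties":{"motion":{"type":"array"},"grip_force":{"type":"number"}},"required":["motion"]}

```bash
mkdir -p pics; ls; cat > h.py <<'E'
import numpy as np, cv2
from station import bot
from scipy.spatial.transform import Rotation as R
def tool():
    o=bot.get_obs(); T=np.eye(4); q=o["tool_rot"]
    T[:3,:3]=R.from_quat([q[1],q[2],q[3],q[0]]).as_matrix(); T[:3,3]=o["eef_pos"]; return T
def shot(name):
    W=tool(); p=bot.read_camera(name)
    p["W"]=W@np.array(p["tool_from_camera"]) if name=="wrist" else np.array(p["T"])
    p["fish"]=name=="wrist"; return p
def save(p,f): cv2.imwrite("pics/"+f,p["pixels"][:,:,::-1])
def ray(p,xy):
    K=np.array(p["camera_matrix"]); a=np.array([(xy[0]-K[0,2])/K[0,0],(xy[1]-K[1,2])/K[1,1]])
    if p["fish"]:
        r=np.linalg.norm(a)+1e-12; d=np.r_[a/r*np.sin(r),np.cos(r)]
    else: d=np.r_[a,1]
    d=p["W"][:3,:3]@d; return p["W"][:3,3],d/np.linalg.norm(d)
def atz(p,xy,z):
    o,d=ray(p,xy); return o+d*(z-o[2])/d[2]
def tri(obs):
    A=np.zeros((3,3));b=np.zeros(3)
    for p,xy in obs:
        o,d=ray(p,xy);M=np.eye(3)-np.outer(d,d);A+=M;b+=M@o
    return np.linalg.solve(A,b)
def proj(p,X):
    c=np.linalg.inv(p["W"])@np.r_[X,1]; K=np.array(p["camera_matrix"])
    if p["fish"]:
        t=np.arctan2(np.hypot(c[0],c[1]),c[2]); a=c[:2]/np.hypot(c[0],c[1])*t
    else: a=c[:2]/c[2]
    return np.array([a[0]*K[0,0]+K[0,2],a[1]*K[1,1]+K[1,2]])
def move(dxyz,rot=None):
    "world shift (mm) -> tool shift"
    return tool()[:3,:3].T@np.array(dxyz)
E
python3 - <<'E'
from h import *
o=bot.get_obs(); print(o["t"],o["eef_pos"],o["tool_rot"],o["contact_force"])
ps={n:shot(n) for n in("top","side")}
for n,p in ps.items():
    save(p,n+"0.png"); print(n,p["W"][:3,3].round(3),np.array(p["camera_matrix"])[0,0])
    for t in "note_pad_center eraser_center glue_stick_center card_case_center usb_stick_center film_can_center caddy bail_roller dish_insert well_insert".split():
        print(n,t,[(round(d["score"],2),np.round(d["xy"]).astype(int).tolist(),atz(p,d["xy"],.01)[:2].round(3).tolist()) for d in bot.tip_of(t,p)[:4]])
E
```

```text
pics
0.0 [ 0.24122974 -0.62980016  0.230353  ] [-8.66118812e-04  9.83319129e-01  1.81886484e-01 -2.19336119e-04] [-0.13552547 -0.13469308  0.70744309]
top [ 0.272 -0.111  1.003] 426.0748951821361
top note_pad_center [(0.62, [337, 241], [0.376, -0.265])]
top eraser_center [(0.76, [239, 222], [0.425, -0.035]), (0.52, [301, 169], [0.552, -0.186])]
top glue_stick_center [(0.76, [381, 232], [0.395, -0.37]), (0.73, [345, 168], [0.553, -0.292]), (0.54, [395, 261], [0.326, -0.399])]
top card_case_center [(0.87, [188, 216], [0.441, 0.084])]
top usb_stick_center [(0.7, [290, 233], [0.396, -0.154])]
top film_can_center [(0.82, [135, 206], [0.467, 0.211])]
top caddy []
top bail_roller [(0.58, [304, 173], [0.54, -0.191])]
top dish_insert [(0.83, [346, 170], [0.546, -0.295])]
top well_insert [(0.88, [374, 175], [0.533, -0.361])]
side [ 0.655 -0.73   0.634] 404.25361544757783
side note_pad_center [(0.94, [225, 269], [0.378, -0.271])]
side eraser_center [(0.73, [290, 200], [0.433, -0.027])]
side glue_stick_center [(0.91, [164, 300], [0.304, -0.376]), (0.85, [187, 332], [0.376, -0.421]), (0.56, [207, 294], [0.372, -0.337])]
side card_case_center [(0.87, [310, 175], [0.451, 0.085])]
side usb_stick_center [(0.7, [326, 145], [0.457, 0.238]), (0.62, [260, 233], [0.406, -0.153])]
side film_can_center [(0.8, [325, 144], [0.452, 0.24]), (0.36, [300, 335], [0.563, -0.362])]
side caddy [(0.96, [320, 262], [0.552, -0.19])]
side bail_roller [(0.64, [316, 256], [0.539, -0.177])]
side dish_insert [(0.85, [307, 301], [0.554, -0.29])]
side well_insert [(0.68, [296, 335], [0.556, -0.365])]
```

View pics/top0.png

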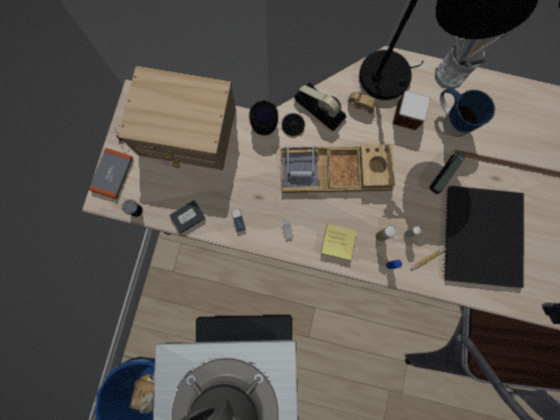

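View pics/side0.png

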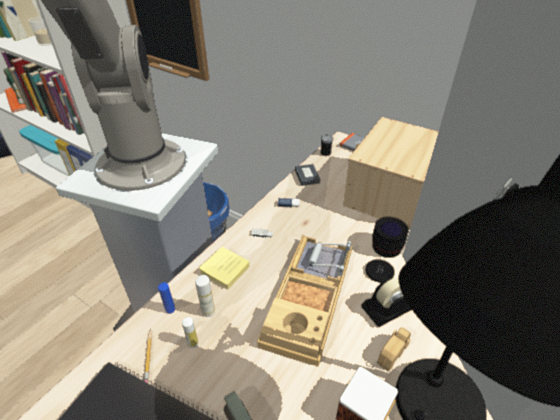

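The top picture shows the caddy at (336,168): bay with arm at (301,168), cork dish at (344,168) and drilled block at (376,165).

Candidates that could be mistaken:
- **Glue stick:** the large white one at top (387,233) / side (204,295), the small white one at (416,231) / (190,332), and the blue one at (394,264) / (167,298). I choose the large white one.
- **Eraser:** blue with a white end at (239,222). The grey stick at (287,230) is the USB.
- **Pad:** yellow, at (339,242), which is place 2.

```bash
python3 - <<'E'
from h import *
t=shot("top"); s=shot("side")
print(t["W"].round(3))
for n,z,xy in [("fl",.02,(281,191)),("fr",.02,(393,186)),("br",.02,(392,147)),("bl",.02,(282,150)),("hole",.043,(377,163))]: print(n,atz(t,xy,z).round(3))
for n in "note_pad_center eraser_center glue_stick_center usb_stick_center bail_roller dish_insert well_insert".split():
    for d in bot.spot_in(n,t)[:4]:
        for e in bot.spot_in(n,s)[:4]:
            X=tri([(t,d["xy"]),(s,e["xy"])]); r=np.linalg.norm(proj(t,X)-d["xy"])+np.linalg.norm(proj(s,X)-e["xy"])
            if r<8: print(n,np.round(d["xy"]),np.round(e["xy"]),X.round(3),round(r,1))
# close crop of glue sticks side by side with bay
c=cv2.resize(s["pixels"][255:355,130:360],None,fx=3.4,fy=3.4,interpolation=cv2.INTER_CUBIC)
cv2.imwrite("pics/crop1.png",c[:,:,::-1])
print(tool()[:3,:3].round(3))
E
```

```text
[[-0.019 -0.985  0.169  0.272]
 [-1.     0.017 -0.014 -0.111]
 [ 0.011 -0.17  -0.985  1.003]
 [ 0.     0.     0.     1.   ]]
fl [ 0.495 -0.135  0.02 ]
fr [ 0.503 -0.402  0.02 ]
br [ 0.6   -0.406  0.02 ]
bl [ 0.596 -0.14   0.02 ]
hole [ 0.553 -0.361  0.043]
note_pad_center [338. 243.] [225. 268.] [ 0.372 -0.266  0.004] 2.0
eraser_center [239. 220.] [288. 205.] [ 0.432 -0.035  0.001] 0.2
eraser_center [239. 220.] [310. 292.] [ 0.492 -0.006 -0.349] 2.8
glue_stick_center [385. 233.] [205. 297.] [ 0.389 -0.368  0.048] 0.7
glue_stick_center [412. 232.] [187. 332.] [ 0.389 -0.434  0.039] 0.7
bail_roller [303. 172.] [316. 254.] [ 0.54  -0.188  0.025] 0.5
dish_insert [346. 167.] [310. 295.] [ 0.554 -0.29   0.027] 4.6
[[ 0.934  0.358 -0.   ]
 [ 0.358 -0.934 -0.   ]
 [-0.    -0.    -1.   ]]
```

View pics/crop1.png

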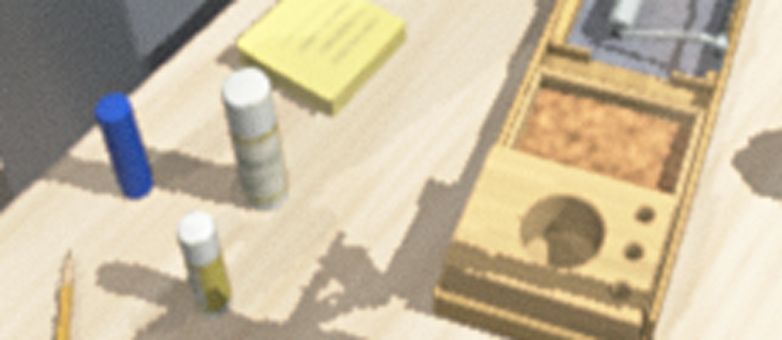

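The crop shows the tall white stick at (255,140), the small stick at (205,260) and the blue one at (125,145). The tall white one is confirmed. Now I'll go above the bay.

Request:
{"name": "jog_arm", "arguments": {"motion": [[0, 0, -0.13, 47, -33, 3, 85], [0, 0, -0.26, 94, -66, 6, 85], [0, 0, -0.39, 142, -99, 9, 85], [0, 0, -0.52, 190, -132, 12, 85], [0, 0, -0.65, 238, -165, 15, 85], [0, 0, -0.78, 286, -198, 18, 85], [0, 0, -0.91, 334, -231, 21, 85], [0, 0, -1.04, 382, -264, 25, 85], [0, 0, -1.17, 420, -290, 28, 85], [0, 0, -1.222, 438, -304, 30, 85]], "grip_force": 30}}

```text
t: 3.3
eef_pos: [0.5431, -0.1871, 0.2014]
tool_rot: [0.0, 0.699, 0.715, 0.001]
contact_force: [-0.3, -0.4, -0.2]
gripper_width: 0.996
grasp_force: 0.0
```

```bash
cat > look.py <<'E'
import sys
from h import *
p=shot("wrist"); save(p,sys.argv[1]); print(tool().round(4))
for t in sys.argv[2:]:
    n,z=t.split(":")
    for k,f in (("tip",bot.tip_of),("spot",bot.spot_in)):
        print(n,k,[(round(d["score"],2),np.round(d["xy"]).astype(int).tolist(),atz(p,d["xy"],float(z)).round(4)[:2].tolist()) for d in f(n,p)[:3]])
E
python3 look.py w1.png bail_roller:0.02 caddy:0 dish_insert:0.005 well_insert:0.005 note_pad_center:0.0085
```

```text
[[-0.0251  0.9997  0.0011  0.5439]
 [ 0.9997  0.0251  0.0021 -0.1851]
 [ 0.002   0.0012 -1.      0.2012]
 [ 0.      0.      0.      1.    ]]
bail_roller tip [(0.72, [271, 188], [0.5354, -0.1855])]
bail_roller spot [(0.69, [136, 248], [0.3802, -0.2582]), (0.65, [278, 181], [0.5422, -0.1783]), (0.6, [153, 150], [0.4116, -0.1463])]
caddy tip [(0.61, [283, 184], [0.5484, -0.1849])]
caddy spot [(0.75, [283, 194], [0.5482, -0.197])]
dish_insert tip [(0.87, [281, 272], [0.5485, -0.2882])]
dish_insert spot [(0.69, [281, 277], [0.5487, -0.2951])]
well_insert tip [(0.94, [280, 321], [0.5485, -0.358])]
well_insert spot [(0.63, [279, 332], [0.548, -0.3763]), (0.6, [281, 274], [0.549, -0.2912])]
note_pad_center tip [(0.91, [135, 247], [0.3743, -0.2614])]
note_pad_center spot [(0.57, [136, 247], [0.3749, -0.2618])]
```

View pics/w1.png

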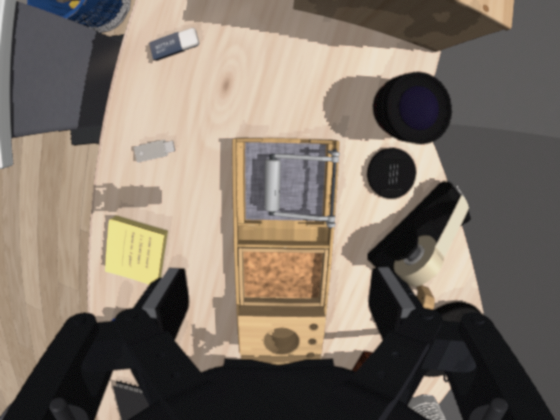

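The wrist picture shows the roller at (272,184), bay (285,182), dish (282,275), hole (282,341), eraser (174,43), USB (153,150) and pad (135,250).

```bash
python3 - <<'E'
from h import *
p=shot("wrist"); s=shot("side"); t=shot("top")
for xy in [(234,139),(337,138),(237,305),(327,305)]: print(xy,atz(p,xy,.02).round(4))
print("hole top",atz(p,(282,341),.043))
for n,z in (("bail_roller",.02),("eraser_center",.006),("note_pad_center",.0085)):
    L=[]
    for q in (p,t,s):
        d=bot.tip_of(n,q)
        if d: L.append((q,d[0]["xy"])); print(n,atz(q,d[0]["xy"],z).round(4),round(d[0]["score"],2))
    print(n,tri(L).round(4))
E
```

```text
(234, 139) [ 0.4966 -0.14    0.02  ]
(337, 138) [ 0.5989 -0.137   0.02  ]
(237, 305) [ 0.4949 -0.3296  0.02  ]
(327, 305) [ 0.6008 -0.3282  0.02  ]
hole top [ 0.54830423 -0.36421198  0.043     ]
bail_roller [ 0.5337 -0.1788  0.02  ] 0.9
bail_roller [ 0.5358 -0.1846  0.02  ] 0.4
bail_roller [ 0.5397 -0.1765  0.02  ] 0.66
bail_roller [ 0.5364 -0.1807  0.0228]
eraser_center [ 0.4309 -0.0372  0.006 ] 0.72
eraser_center [ 0.4298 -0.0396  0.006 ] 0.51
eraser_center [ 0.4335 -0.0358  0.006 ] 0.56
eraser_center [ 0.4317 -0.0382  0.0072]
note_pad_center [ 0.3745 -0.2662  0.0085] 0.84
note_pad_center [ 0.6517 -0.0186  0.5673]
```

Request:
{"name": "jog_arm", "arguments": {"motion": [[0, 0, 0.025, 0, -3, 35, 27], [0, 0, 0.025, 0, -6, 70, 27], [0, 0, 0.025, 0, -9, 110, 27], [0, 0, 0.025, 0, -9, 130, 27], [0, 0, 0.025, 0, -9, 130, 27], [0, 0, 0.025, 0, -9, 130, 27]]}}

```text
t: 5.2
eef_pos: [0.5336, -0.1901, 0.0722]
tool_rot: [0.001, 0.71, 0.704, 0.0]
contact_force: [-0.2, -0.4, 0.7]
gripper_width: 0.32
grasp_force: 0.0
```

```bash
python3 look.py w2.png bail_roller:0.02 caddy:0 dish_insert:0.005; python3 -c "
from h import *; print(bot.get_obs()['contact_force'],bot.get_obs()['gripper_width'])"
```

```text
[[ 8.100e-03  1.000e+00  2.000e-03  5.337e-01]
 [ 1.000e+00 -8.100e-03 -6.000e-04 -1.902e-01]
 [-6.000e-04  2.000e-03 -1.000e+00  7.250e-02]
 [ 0.000e+00  0.000e+00  0.000e+00  1.000e+00]]
bail_roller tip [(0.64, [285, 221], [0.5376, -0.1812])]
bail_roller spot [(0.87, [289, 210], [0.5405, -0.1743])]
caddy tip [(0.61, [301, 210], [0.5494, -0.1802])]
caddy spot [(0.91, [300, 214], [0.5486, -0.1828])]
dish_insert tip [(0.7, [298, 338], [0.5484, -0.286])]
dish_insert spot [(0.71, [278, 339], [0.5324, -0.2868])]
[-0.33245772 -0.44182302  0.23851749] 0.31856148326456923
```

View pics/w2.png

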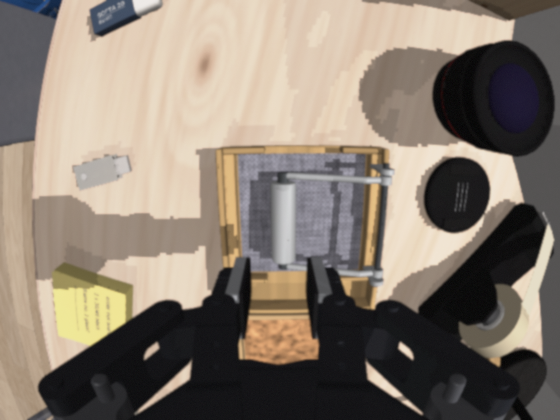

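The roller is at (284,222), its rods at (285,177) and (285,268), and the bay is centred near (301,210). The fingers need about +8 mm in y and +3 mm in x.

Request:
{"name": "jog_arm", "arguments": {"motion": [[0, 0, 0, 8, 3, 15, 27], [0, 0, 0, 8, 3, 40, 27], [0, 0, 0, 8, 3, 55, 27], [0, 0, 0, 8, 3, 64, 27], [0, 0, 0, 8, 3, 64, 10], [0, 0, 0, 8, 3, 64, 8], [0, 0, 0, 8, 3, 64, 8], [0, 0, 0, 8, 3, 64, 8]], "grip_force": 30}}

```text
t: 6.55
eef_pos: [0.5362, -0.1816, 0.0076]
tool_rot: [0.0, 0.71, 0.704, 0.0]
contact_force: [2.8, 2.8, -2.8]
gripper_width: 0.175
grasp_force: 29.8
```

Request:
{"name": "jog_arm", "arguments": {"motion": [[0, 0, 0, 0, -1.6, -13.4, 8], [0, 0, 0, 0, 0, -26.7, 8], [0, 0, 0, 0, 4, -39.4, 8], [0, 0, 0, 0, 10.7, -51, 8], [0, 0, 0, 0, 20, -60.8, 8], [0, 0, 0, 0, 31, -68.3, 8], [0, 0, 0, 0, 44, -73.5, 8], [0, 0, 0, 0, 56.7, -75.5, 8], [0, 0, 0, 0, 69.5, -75, 8], [0, 0, 0, 0, 77, -73.2, 8]]}}

```text
t: 7.8
eef_pos: [0.6127, -0.1824, 0.0813]
tool_rot: [-0.0, 0.71, 0.704, -0.0]
contact_force: [-3.9, 3.5, 3.3]
gripper_width: 0.172
grasp_force: 33.0
```

Request:
{"name": "jog_arm", "arguments": {"motion": [[0, 0, 0, 0, 3, 1, 8], [0, 0, 0, 0, 3, 1, 8], [0, 0, 0, 0, 3, 1, 28], [0, 0, 0, 0, 3, 1, 28], [0, 0, 0, 0, 3, 1, 28], [0, 0, 0, 0, 3, -40, 28], [0, 0, 0, 0, 3, -80, 28]]}}

```text
t: 8.68
eef_pos: [0.6155, -0.1829, 0.161]
tool_rot: [-0.0, 0.71, 0.704, -0.0]
contact_force: [0.3, -0.5, 0.3]
gripper_width: 0.331
grasp_force: 0.0
```

```bash
python3 - <<'E'
from h import *
p=shot("wrist");s=shot("side");t=shot("top"); print(tool()[:3,3],bot.get_obs()["contact_force"])
a=s["pixels"][215:340,240:400]; b=t["pixels"][120:245,220:380]; c=p["pixels"][:,60:500]
f=lambda i:cv2.resize(i,(400,312),interpolation=cv2.INTER_CUBIC)
cv2.imwrite("pics/m1.png",np.hstack([f(a),f(c)])[:,:,::-1])
L=[]
for q in(p,s,t):
    d=bot.tip_of("bail_roller",q)
    if d: L.append((q,d[0]["xy"])); print(d[0]["score"],d[0]["xy"],atz(q,d[0]["xy"],.091).round(3))
if len(L)>1: print(tri(L))
E
```

```text
[ 0.61751437 -0.1831709   0.16308943] [-0.02945556 -0.44771353 -0.7401983 ]
0.82 [284.5, 220.7] [ 0.62  -0.18   0.091]
0.39 [303.9, 128.2] [ 0.623 -0.188  0.091]
[ 0.6220635  -0.18507452  0.08683613]
```

View pics/m1.png

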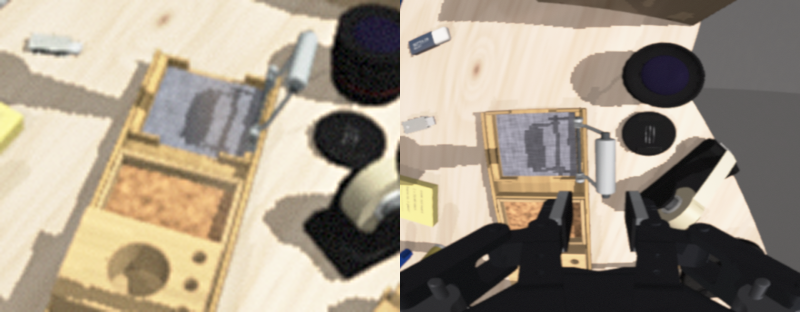

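The weighted arm is swung back: side crop (300,60), wrist crop (605,165). The bay is clear. Next, above the pad.

Request:
{"name": "jog_arm", "arguments": {"motion": [[0, 0, 0, -10, -20, -20, 40], [0, 0, 0, -26, -75, -40, 85], [0, 0, 0, -45, -130, -45, 85], [0, 0, 0, -62, -185, -45, 85], [0, 0, 0, -81, -242, -40, 85], [0, 0, 0, -81, -242, -40, 85], [0, 0, 0, -81, -242, -40, 85]]}}

```text
t: 9.85
eef_pos: [0.3732, -0.2615, 0.2]
tool_rot: [-0.0, 0.71, 0.704, 0.0]
contact_force: [1.0, 0.4, -0.0]
gripper_width: 0.995
grasp_force: 0.0
```

```bash
cat > pad.py <<'E'
from h import *
import sys
p=shot("wrist"); save(p,sys.argv[1]); T=tool(); print(T.round(4))
z=float(sys.argv[2]); img=p["pixels"]
hsv=cv2.cvtColor(img,cv2.COLOR_RGB2HSV); lo,hi=eval(sys.argv[3])
m=cv2.inRange(hsv,lo,hi); m=cv2.morphologyEx(m,cv2.MORPH_OPEN,np.ones((3,3)))
n,l,st,c=cv2.connectedComponentsWithStats(m)
X0=np.array([float(sys.argv[4]),float(sys.argv[5])])
k=min((i for i in range(1,n) if st[i,4]>60),key=lambda i:np.linalg.norm(atz(p,c[i],z)[:2]-X0))
cs=max(cv2.findContours((l==k).astype(np.uint8),0,cv2.CHAIN_APPROX_NONE)[0],key=len)[:,0]
W=np.array([atz(p,q,z)[:2] for q in cs]); r=cv2.minAreaRect((W*1000).astype(np.float32)); print("center,size,ang",r,"pix",c[k].round(),st[k])
for t in sys.argv[6:]:
    print(t,[(round(d["score"],2),np.round(d["xy"]).tolist(),atz(p,d["xy"],z).round(4)[:2].tolist()) for d in bot.tip_of(t,p)[:3]])
E
python3 pad.py w3.png 0.018 "((20,90,90),(38,255,255))" .375 -.264 note_pad_center glue_stick_center
```

```text
[[ 7.000e-03  1.000e+00  2.000e-04  3.740e-01]
 [ 1.000e+00 -7.000e-03  6.000e-04 -2.613e-01]
 [ 6.000e-04  2.000e-04 -1.000e+00  2.002e-01]
 [ 0.000e+00  0.000e+00  0.000e+00  1.000e+00]]
center,size,ang ((372.8446044921875, -265.7568054199219), (70.42744445800781, 68.86244201660156), 75.80937194824219) pix [278. 192.] [ 239  153   80   79 4335]
note_pad_center [(0.66, [275.0, 190.0], [0.3701, -0.2627])]
glue_stick_center [(0.91, [229.0, 303.0], [0.3146, -0.3966]), (0.58, [294.0, 336.0], [0.3909, -0.4458])]
```

View pics/w3.png

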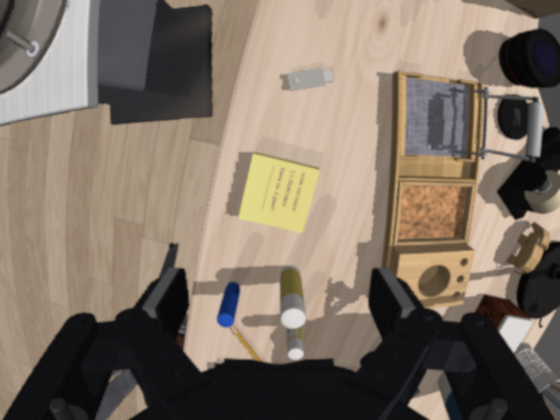

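The pad is at (278,192), measured 70x69 mm at z 18 mm, centre (0.373,-0.266), yaw -14°. The glue stick is at (291,298). I'll grasp the pad front and back.

Request:
{"name": "jog_arm", "arguments": {"motion": [[0, 0, 0.12, -4, -1, 50, 85], [0, 0, 0.238, -4, -1, 100, 85], [0, 0, 0.238, -4, -1, 140, 85], [0, 0, 0.238, -4, -1, 165, 85], [0, 0, 0.238, -4, -1, 180, 85], [0, 0, 0.238, -4, -1, 188, 85], [0, 0, 0.238, -4, -1, 188, 85]]}}

```text
t: 10.88
eef_pos: [0.3725, -0.2656, 0.0125]
tool_rot: [0.0, 0.788, 0.615, 0.0]
contact_force: [0.5, -0.3, 0.2]
gripper_width: 0.997
grasp_force: 0.0
```

Request:
{"name": "jog_arm", "arguments": {"motion": [[0, 0, 0, 0, 0, 4, 85], [0, 0, 0, 0, 0, 8, 85], [0, 0, 0, 0, 0, 10, 85], [0, 0, 0, 0, 0, 10, 85]]}}

```text
t: 11.38
eef_pos: [0.372, -0.2657, 0.0025]
tool_rot: [-0.0, 0.789, 0.615, -0.0]
contact_force: [0.3, -0.6, -0.3]
gripper_width: 0.994
grasp_force: 0.0
```

```bash
python3 - <<'E'
from h import *
p=shot("wrist"); save(p,"w4.png"); o=bot.get_obs(); print(tool().round(4),o["contact_force"])
E
```

```text
[[ 0.2436  0.9699  0.      0.3721]
 [ 0.9699 -0.2436 -0.     -0.2657]
 [-0.      0.     -1.      0.0025]
 [ 0.      0.      0.      1.    ]] [-0.31164469  0.03688918 -0.14038053]
```

View pics/w4.png

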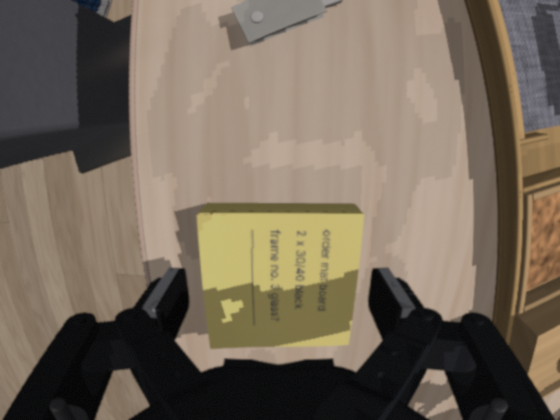

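The pad at (280,280) is square between the fingertips, (187,283) left and (370,283) right.

```bash
python3 - <<'E'
from h import *
p=shot("wrist")
for z in (0,.005,.01,.015,.02,.03): print(z,np.linalg.norm(atz(p,(187,285),z)-atz(p,(370,285),z)).round(4))
C=p["W"][:3,3]; print(C)
E
```

```text
0 0.0949
0.005 0.0916
0.01 0.0883
0.015 0.085
0.02 0.0817
0.03 0.0751
[ 0.39016153 -0.19549231  0.14366853]
```

Request:
{"name": "jog_arm", "arguments": {"motion": [[0, 0, 0, 0, 0, 5, 85], [0, 0, 0, 0, 0, 9, 85], [0, 0, 0, 0, 0, 9, 60], [0, 0, 0, 0, 0, 9, 60], [0, 0, 0, 0, 0, 9, 60], [0, 0, 0, 0, 0, 9, 60]], "grip_force": 35}}

```text
t: 12.22
eef_pos: [0.3721, -0.2657, -0.0065]
tool_rot: [0.0, 0.789, 0.615, 0.0]
contact_force: [0.7, -0.3, -0.2]
gripper_width: 0.812
grasp_force: 39.8
```

Request:
{"name": "jog_arm", "arguments": {"motion": [[0, 0, 0, 0, 0, -40, 60], [0, 0, 0, 0, 0, -90, 60], [0, 0, 0.166, 16, 20, -125, 60], [0, 0, 0.332, 32, 40, -130, 60], [0, 0, 0.498, 50, 60, -130, 60], [0, 0, 0.664, 68, 80, -130, 60], [0, 0, 0.83, 85, 100, -130, 60], [0, 0, 0.996, 100, 120, -130, 60], [0, 0, 1.162, 115, 138, -130, 60], [0, 0, 1.325, 124.6, 151.2, -130, 60]]}}

```text
t: 13.48
eef_pos: [0.5499, -0.1807, 0.1233]
tool_rot: [-0.0, 1.0, -0.002, -0.0]
contact_force: [-0.2, 0.6, -0.8]
gripper_width: 0.807
grasp_force: 40.6
```

Request:
{"name": "jog_arm", "arguments": {"motion": [[0, 0, 0, 0, 0, 0, 60], [0, 0, 0, 0, 0, 0, 60]]}}

```text
t: 13.72
eef_pos: [0.5481, -0.1821, 0.1232]
tool_rot: [0.0, 1.0, 0.001, -0.001]
contact_force: [-0.7, -0.7, -0.1]
gripper_width: 0.813
grasp_force: 40.6
```

```bash
python3 look.py w5.png caddy:0 dish_insert:0.005 bail_roller:0.09; python3 - <<'E'
from h import *
s=shot("side"); a=cv2.imread("pics/w5.png"); b=s["pixels"][170:380,200:480,::-1]
cv2.imwrite("pics/m2.png",np.hstack([cv2.resize(a,(400,300)),cv2.resize(b,(400,300))])); print(bot.get_obs()["gripper_width"])
E
```

```text
[[ 1.000e+00  1.400e-03 -1.000e-03  5.480e-01]
 [ 1.400e-03 -1.000e+00 -2.000e-04 -1.823e-01]
 [-1.000e-03  2.000e-04 -1.000e+00  1.233e-01]
 [ 0.000e+00  0.000e+00  0.000e+00  1.000e+00]]
caddy tip [(0.84, [276, 207], [0.5475, -0.1821]), (0.4, [44, 297], [0.4375, 0.0937])]
caddy spot [(0.94, [291, 159], [0.588, -0.1945])]
dish_insert tip [(0.64, [396, 206], [0.5501, -0.2861])]
dish_insert spot [(0.98, [401, 206], [0.55, -0.2905])]
bail_roller tip [(0.88, [277, 119], [0.6213, -0.1831])]
bail_roller spot [(0.65, [276, 123], [0.6194, -0.1825])]
0.8096658054852687
```

View pics/m2.png

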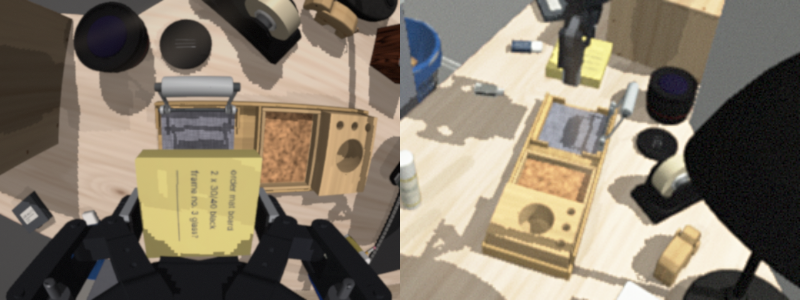

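The pad is held level above the bay: wrist half (200,200), bay at (200,130), roller back at (197,87). The position error is about 1-2 mm, so I'll lower it.

Request:
{"name": "jog_arm", "arguments": {"motion": [[0, 0, 0, 0, 1.5, 30, 60], [0, 0, 0, 0, 1.5, 60, 60], [0, 0, 0, 0, 1.5, 85, 60], [0, 0, 0, 0, 1.5, 100, 60], [0, 0, 0, 0, 1.5, 110, 60], [0, 0, 0, 0, 1.5, 116, 60], [0, 0, 0, 0, 1.5, 120, 60], [0, 0, 0, 0, 1.5, 122, 60], [0, 0, 0, 0, 1.5, 122, 60]]}}

```text
t: 15.25
eef_pos: [0.5493, -0.1832, 0.0017]
tool_rot: [0.0, 1.0, -0.0, 0.0]
contact_force: [-0.1, 1.4, -0.7]
gripper_width: 0.81
grasp_force: 40.6
```

Request:
{"name": "jog_arm", "arguments": {"motion": [[0, 0, 0, 0, 0, 2, 60], [0, 0, 0, 0, 0, 3, 60], [0, 0, 0, 0, 0, 3, 60], [0, 0, 0, 0, 0, 3, 83], [0, 0, 0, 0, 0, 3, 83], [0, 0, 0, 0, 0, 3, 83], [0, 0, 0, 0, 0, -30, 83], [0, 0, 0, 0, 0, -85, 83], [0, 0, 0, 0, 0, -140, 83], [0, 0, 0, 0, 0, -140, 83]]}}

```text
t: 16.5
eef_pos: [0.5523, -0.184, 0.1463]
tool_rot: [0.001, 1.0, -0.0, 0.005]
contact_force: [0.4, -1.0, -0.1]
gripper_width: 0.968
grasp_force: 0.0
```

```bash
python3 pad.py w6.png 0.024 "((20,90,90),(38,255,255))" .549 -.183 bail_roller
```

```text
[[ 1.000e+00 -4.000e-04  4.500e-03  5.505e-01]
 [-4.000e-04 -1.000e+00 -1.100e-03 -1.835e-01]
 [ 4.500e-03  1.100e-03 -1.000e+00  1.437e-01]
 [ 0.000e+00  0.000e+00  0.000e+00  1.000e+00]]
center,size,ang ((549.9537353515625, -184.500732421875), (68.93399810791016, 72.65777587890625), 89.91978454589844) pix [276. 208.] [ 235  168   84   83 6449]
bail_roller [(0.85, [271.0, 127.0], [0.6194, -0.1802])]
```

View pics/w6.png

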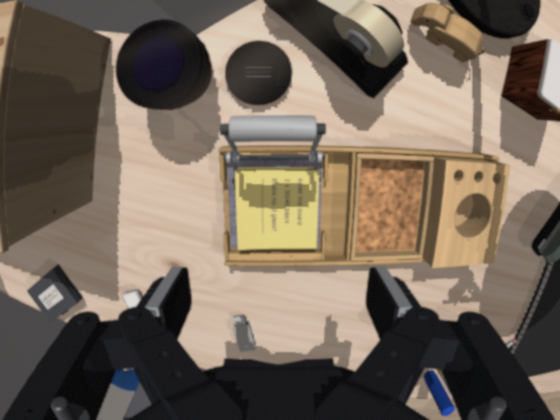

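The pad lies flat in the bay, at (276,208), centre (0.550,-0.1845), yaw 0. Now I'll fetch the roller at (272,127).

Request:
{"name": "jog_arm", "arguments": {"motion": [[0, 0, -0.17, 0, 0, -20, 30], [0, 0, -0.34, 10, 0, -25, 30], [0, 0, -0.51, 20, 0, -25, 30], [0, 0, -0.68, 30, 0, -25, 30], [0, 0, -0.85, 40, 0, -25, 30], [0, 0, -1.02, 50, 0, -25, 30], [0, 0, -1.19, 60, 0, -25, 30], [0, 0, -1.36, 71, 0, -25, 30], [0, 0, -1.53, 71, 0, -25, 30], [0, 0, -1.571, 71, 0, -25, 30]]}}

```text
t: 17.85
eef_pos: [0.619, -0.1829, 0.1642]
tool_rot: [-0.002, 0.707, 0.707, -0.001]
contact_force: [0.4, -0.9, 0.1]
gripper_width: 0.353
grasp_force: 0.0
```

Request:
{"name": "jog_arm", "arguments": {"motion": [[0, 0, 0, 0, 0, 10, 30], [0, 0, 0, 0, 0, 10, 30]]}}

```text
t: 18.1
eef_pos: [0.619, -0.183, 0.1547]
tool_rot: [-0.001, 0.708, 0.706, -0.001]
contact_force: [0.8, -0.4, -1.0]
gripper_width: 0.352
grasp_force: 0.0
```

```bash
python3 look.py w7.png bail_roller:0.091
```

```text
[[ 1.400e-03  1.000e+00 -1.800e-03  6.194e-01]
 [ 1.000e+00 -1.400e-03  3.000e-04 -1.830e-01]
 [ 3.000e-04 -1.800e-03 -1.000e+00  1.555e-01]
 [ 0.000e+00  0.000e+00  0.000e+00  1.000e+00]]
bail_roller tip []
bail_roller spot [(0.83, [278, 222], [0.6184, -0.1789])]
```

View pics/w7.png

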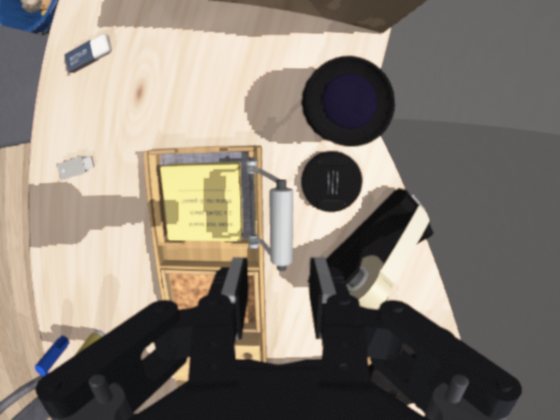

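The roller is at (281,225), centred between the fingers in x. I'll descend and pinch it.

Request:
{"name": "jog_arm", "arguments": {"motion": [[0, 0, 0, 0, 1, 30, 30], [0, 0, 0, 0, 1, 60, 30], [0, 0, 0, 0, 1, 76, 30], [0, 0, 0, 0, 1, 76, 30], [0, 0, 0, 0, 1, 76, 8], [0, 0, 0, 0, 1, 76, 8], [0, 0, 0, 0, 1, 76, 8], [0, 0, 0, 0, 1, 76, 8]], "grip_force": 30}}

```text
t: 19.25
eef_pos: [0.6209, -0.1832, 0.0816]
tool_rot: [0.0, 0.707, 0.707, -0.0]
contact_force: [-5.3, 1.0, 6.1]
gripper_width: 0.171
grasp_force: 29.9
```

Request:
{"name": "jog_arm", "arguments": {"motion": [[0, 0, 0, 0, -12.2, -3.8, 8], [0, 0, 0, 0, -25, -4.9, 8], [0, 0, 0, 0, -37.9, -3.3, 8], [0, 0, 0, 0, -50, 1, 8], [0, 0, 0, 0, -61, 7.5, 8], [0, 0, 0, 0, -70.5, 16.3, 8], [0, 0, 0, 0, -77.9, 26.8, 8], [0, 0, 0, 0, -82.9, 38.7, 8], [0, 0, 0, 0, -85.4, 51.3, 8], [0, 0, 0, 0, -85.5, 53, 8]]}}

```text
t: 20.5
eef_pos: [0.5354, -0.1833, 0.0263]
tool_rot: [-0.0, 0.707, 0.707, -0.0]
contact_force: [2.3, -0.4, 5.7]
gripper_width: 0.17
grasp_force: 34.9
```

Request:
{"name": "jog_arm", "arguments": {"motion": [[0, 0, 0, 0, 0, 0, 14], [0, 0, 0, 0, 0, 0, 25], [0, 0, 0, 0, 0, 0, 30], [0, 0, 0, 0, 0, 0, 30], [0, 0, 0, 0, 0, -40, 30], [0, 0, 0, 0, 0, -100, 30], [0, 0, 0, 30, -25, -120, 50], [0, 0, 0, 70, -50, -130, 60], [0, 0, 0, 110, -75, -130, 60], [0, 0, 0, 146, -98, -130, 60]]}}

```text
t: 21.75
eef_pos: [0.4363, -0.0359, 0.1576]
tool_rot: [0.0, 0.707, 0.707, -0.0]
contact_force: [1.1, 1.4, -0.2]
gripper_width: 0.706
grasp_force: 0.0
```

Request:
{"name": "jog_arm", "arguments": {"motion": [[0, 0, 0, 0, 0, 0, 60], [0, 0, 0, 0, 0, 0, 60]]}}

```text
t: 22.0
eef_pos: [0.4378, -0.0376, 0.1576]
tool_rot: [0.0, 0.707, 0.707, -0.0]
contact_force: [0.6, -0.4, -0.0]
gripper_width: 0.703
grasp_force: 0.0
```

```bash
python3 look.py w8.png eraser_center:0.006 usb_stick_center:0.005 bail_roller:0.03; python3 - <<'E'
from h import *
s=shot("side"); t=shot("top"); a=cv2.imread("pics/w8.png"); b=s["pixels"][200:350,230:390,::-1]
cv2.imwrite("pics/m3.png",np.hstack([cv2.resize(a,(440,330)),cv2.resize(b,(352,330),interpolation=cv2.INTER_CUBIC)]))
print([np.round(atz(q,d["xy"],.03),4) for q in (s,t) for d in bot.tip_of("bail_roller",q)])
E
```

```text
[[ 1.200e-03  1.000e+00  2.000e-04  4.380e-01]
 [ 1.000e+00 -1.200e-03 -3.000e-04 -3.800e-02]
 [-3.000e-04  2.000e-04 -1.000e+00  1.576e-01]
 [ 0.000e+00  0.000e+00  0.000e+00  1.000e+00]]
eraser_center tip [(0.87, [267, 198], [0.4271, -0.039])]
eraser_center spot [(0.77, [270, 193], [0.4298, -0.0343])]
usb_stick_center tip [(0.56, [249, 298], [0.4068, -0.1477])]
usb_stick_center spot [(0.74, [250, 295], [0.4083, -0.1445])]
bail_roller tip []
bail_roller spot []
[array([ 0.5346, -0.1859,  0.03  ]), array([ 0.5416, -0.1846,  0.03  ])]
```

View pics/m3.png

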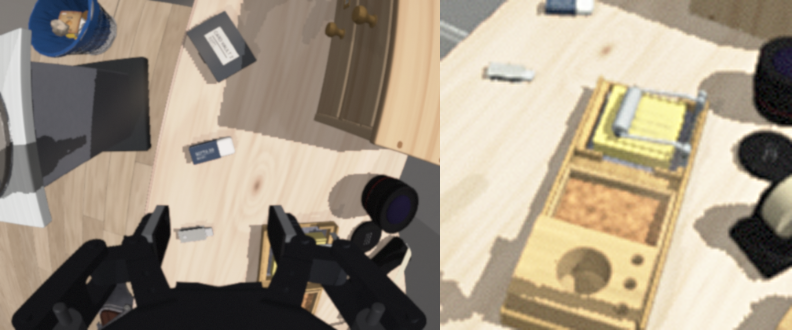

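The roller rests on the pad (side half (628,115)). The eraser is at full-frame (267,192), with its long axis near world x, and the USB stick is at (248,297). I'll measure the eraser's yaw.

```bash
cat > er.py <<'E'
from h import *
import sys
z=float(sys.argv[1]); x0,y0=int(sys.argv[2]),int(sys.argv[3])
p=shot("wrist"); h=cv2.cvtColor(p["pixels"],cv2.COLOR_RGB2HSV).astype(int); print(tool().round(4)[:,3])
m=(((h[...,0]>95)&(h[...,0]<135)&(h[...,1]>50))|((h[...,1]<38)&(h[...,2]>150))).astype(np.uint8)
m=cv2.morphologyEx(m,cv2.MORPH_OPEN,np.ones((3,3)));m=cv2.morphologyEx(m,cv2.MORPH_CLOSE,np.ones((7,7)))
n,l,st,c=cv2.connectedComponentsWithStats(m)
k=min((i for i in range(1,n) if st[i,4]>80),key=lambda i:np.linalg.norm(c[i]-[x0,y0]))
q=max(cv2.findContours((l==k).astype(np.uint8),0,cv2.CHAIN_APPROX_NONE)[0],key=len)[:,0]
print(st[k],c[k],cv2.minAreaRect(np.array([atz(p,a,z)[:2]*1000 for a in q],np.float32)))
E
python3 er.py 0.012 267 192
```

```text
[ 0.4377 -0.0372  0.1575  1.    ]
[ 242  175   58   33 1090] [272.22201835 190.58623853] ((430.3711853027344, -31.20035171508789), (50.35760498046875, 20.801870346069336), 15.311905860900879)
```

Request:
{"name": "jog_arm", "arguments": {"motion": [[0, 0, 0.17, 1, -2, 10, 50], [0, 0, 0.34, 1, -4, 20, 50], [0, 0, 0.51, 2, -6, 30, 50], [0, 0, 0.68, 2, -8, 40, 50], [0, 0, 0.85, 2, -8, 50, 50], [0, 0, 1.02, 2, -8, 60, 50], [0, 0, 1.19, 2, -8, 70, 50], [0, 0, 1.3, 2, -8, 80, 50], [0, 0, 1.3, 2, -8, 90, 50], [0, 0, 1.3, 2, -8, 90, 50]]}}

```text
t: 23.85
eef_pos: [0.4291, -0.0351, 0.0669]
tool_rot: [-0.0, 0.991, 0.136, -0.001]
contact_force: [-1.0, 0.3, 0.5]
gripper_width: 0.585
grasp_force: 0.0
```

```bash
python3 er.py 0.012 280 220;  python3 look.py w9.png eraser_center:0.006
```

```text
[ 0.4295 -0.0351  0.0673  1.    ]
[ 256  190   33   76 2076] [272.12668593 224.49710983] ((431.88299560546875, -31.95354461669922), (51.203636169433594, 20.240882873535156), 15.827712059020996)
[[ 9.632e-01  2.688e-01 -0.000e+00  4.297e-01]
 [ 2.688e-01 -9.632e-01  1.000e-04 -3.510e-02]
 [-0.000e+00 -1.000e-04 -1.000e+00  6.760e-02]
 [ 0.000e+00  0.000e+00  0.000e+00  1.000e+00]]
eraser_center tip []
eraser_center spot [(0.82, [273, 230], [0.4297, -0.033])]
```

View pics/w9.png

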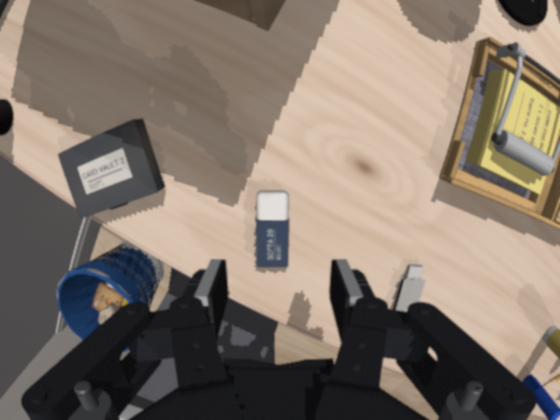

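The eraser is at (272,230), aligned with the jaws, white end up, about 3 mm to the left. I'll descend and grip it.

Request:
{"name": "jog_arm", "arguments": {"motion": [[0, 0, 0, 1, -2.5, 30, 50], [0, 0, 0, 1, -2.5, 50, 50], [0, 0, 0, 1, -2.5, 62, 50], [0, 0, 0, 1, -2.5, 66, 50], [0, 0, 0, 1, -2.5, 66, 12], [0, 0, 0, 1, -2.5, 66, 12], [0, 0, 0, 1, -2.5, 66, 12], [0, 0, 0, 1, -2.5, 66, 12]], "grip_force": 30}}

```text
t: 25.05
eef_pos: [0.4305, -0.0325, 0.0021]
tool_rot: [0.0, 0.991, 0.135, 0.001]
contact_force: [-2.0, 0.5, 7.0]
gripper_width: 0.241
grasp_force: 30.1
```

Request:
{"name": "jog_arm", "arguments": {"motion": [[0, 0, 0, 0, 0, -50, 12], [0, 0, 0, 0, 0, -100, 12], [0, 0, 0.05, 8, 45, -120, 12], [0, 0, 0.1, 16, 95, -120, 12], [0, 0, 0.15, 24, 145, -120, 12], [0, 0, 0.2, 32, 195, -120, 12], [0, 0, 0.25, 40, 245, -120, 12], [0, 0, 0.272, 44.5, 279, -115, 12], [0, 0, 0.272, 44.5, 279, -100, 12], [0, 0, 0.272, 44.5, 279, -100, 12]]}}

```text
t: 26.3
eef_pos: [0.5459, -0.2879, 0.0998]
tool_rot: [-0.001, 1.0, -0.0, -0.002]
contact_force: [-0.5, 0.6, -0.2]
gripper_width: 0.24
grasp_force: 29.6
```

```bash
python3 look.py w10.png eraser_center:0.1 dish_insert:0.005 well_insert:0.005 caddy:0 glue_stick_center:0.047
```

```text
[[ 1.000e+00  4.000e-04 -2.100e-03  5.465e-01]
 [ 4.000e-04 -1.000e+00  1.700e-03 -2.877e-01]
 [-2.100e-03 -1.700e-03 -1.000e+00  1.006e-01]
 [ 0.000e+00  0.000e+00  0.000e+00  1.000e+00]]
eraser_center tip [(0.79, [276, 276], [0.5456, -0.2888])]
eraser_center spot [(0.6, [277, 277], [0.5446, -0.2893])]
dish_insert tip [(0.95, [278, 209], [0.5514, -0.2892])]
dish_insert spot [(0.87, [277, 193], [0.5637, -0.2886])]
well_insert tip [(0.9, [372, 210], [0.5504, -0.3624])]
well_insert spot [(0.77, [380, 216], [0.5455, -0.3694]), (0.37, [139, 232], [0.5317, -0.1743])]
caddy tip []
caddy spot [(0.79, [188, 197], [0.5597, -0.2189]), (0.53, [279, 277], [0.4911, -0.2898])]
glue_stick_center tip []
glue_stick_center spot []
```

View pics/w10.png

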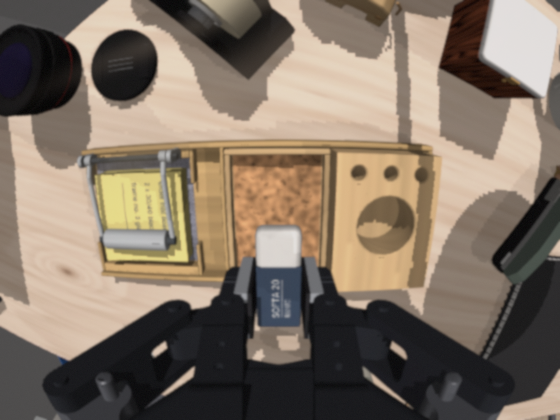

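The eraser is held at (278,275), with the dish below at (278,205). I'll lower it.

Request:
{"name": "jog_arm", "arguments": {"motion": [[0, 0, 0, 3, 1.5, 30, 12], [0, 0, 0, 3, 1.5, 60, 12], [0, 0, 0, 3, 1.5, 78, 12], [0, 0, 0, 3, 1.5, 85, 12], [0, 0, 0, 3, 1.5, 88, 12], [0, 0, 0, 3, 1.5, 90, 12], [0, 0, 0, 3, 1.5, 90, 12], [0, 0, 0, 3, 1.5, 90, 28], [0, 0, 0, 3, 1.5, 90, 30], [0, 0, 0, 3, 1.5, 90, 30]]}}

```text
t: 28.1
eef_pos: [0.5505, -0.2909, 0.0116]
tool_rot: [0.0, 1.0, -0.001, 0.0]
contact_force: [0.2, -0.1, 0.0]
gripper_width: 0.347
grasp_force: 0.0
```

Request:
{"name": "jog_arm", "arguments": {"motion": [[0, 0, 0, 0, 0, -40, 30], [0, 0, 0, 0, 0, -90, 30], [0, 0, 0, 0, 0, -140, 45], [0, 0, 0, -40, 20, -170, 45], [0, 0, 0, -85, 40, -180, 45], [0, 0, 0, -130, 60, -180, 45], [0, 0, 0, -155, 77, -180, 45], [0, 0, 0, -155, 77, -180, 45], [0, 0, 0, -155, 77, -180, 45]]}}

```text
t: 29.22
eef_pos: [0.3962, -0.3672, 0.1916]
tool_rot: [-0.0, 1.0, -0.0, 0.0]
contact_force: [-0.5, 0.5, 0.0]
gripper_width: 0.526
grasp_force: 0.0
```

```bash
python3 look.py w11.png glue_stick_center:0.047 dish_insert:0.005 eraser_center:.015; python3 - <<'E'
from h import *
s=shot("side"); t=shot("top"); a=cv2.imread("pics/w11.png"); b=s["pixels"][200:350,140:370,::-1]
cv2.imwrite("pics/m4.png",np.hstack([cv2.resize(a,(440,330)),cv2.resize(b,(352,330),interpolation=cv2.INTER_CUBIC)]))
print("blue",tri([(t,(394,264)),(s,(167,298))]))
E
```

```text
[[ 1.000e+00  6.000e-04  7.000e-04  3.966e-01]
 [ 6.000e-04 -1.000e+00  3.000e-04 -3.669e-01]
 [ 7.000e-04 -3.000e-04 -1.000e+00  1.916e-01]
 [ 0.000e+00  0.000e+00  0.000e+00  1.000e+00]]
glue_stick_center tip [(0.94, [345, 202], [0.3941, -0.4303]), (0.93, [294, 276], [0.3188, -0.3849]), (0.59, [278, 211], [0.386, -0.3688])]
glue_stick_center spot [(0.91, [278, 220], [0.377, -0.3688]), (0.7, [348, 204], [0.3926, -0.4335]), (0.64, [293, 273], [0.3221, -0.3831])]
dish_insert tip [(0.8, [198, 44], [0.5495, -0.2879])]
dish_insert spot [(0.66, [187, 45], [0.5489, -0.276])]
eraser_center tip [(0.94, [200, 43], [0.5477, -0.2926])]
eraser_center spot [(0.34, [135, 63], [0.5343, -0.2231])]
blue [ 0.31951017 -0.38607158  0.03691109]
```

View pics/m4.png

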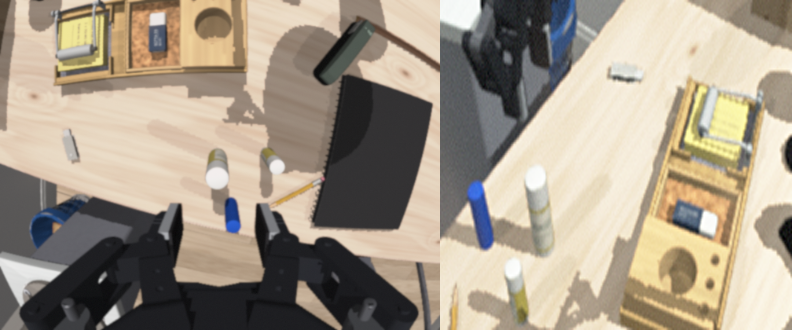

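The eraser lies in the dish (wrist half (157,35)). The tall white stick is at (217,168), with the small one at (272,160), blue at (232,215), and USB untouched.

```bash
python3 - <<'E'
from h import *
p=shot("wrist"); s=shot("side"); t=shot("top")
print(atz(p,(276,225),.094), atz(p,(276,196),.01))
d=[(q,min(bot.tip_of("glue_stick_center",q),key=lambda d:np.linalg.norm(d["xy"]-proj(q,[.388,-.368,.047])))["xy"]) for q in (p,s,t)]
print(tri(d),[np.round(proj(q,tri(d))-x,1) for q,x in d])
E
```

```text
[ 0.38774292 -0.36750639  0.094     ] [ 0.39013758 -0.36690924  0.01      ]
[ 0.38506868 -0.36459777  0.04837891] [array([-4.4, -0.5]), array([-0.8,  0.8]), array([ 1.1, -0.3])]
```

Request:
{"name": "jog_arm", "arguments": {"motion": [[0, 0, 0, -8, 0, 35, 45], [0, 0, 0, -8, 0, 80, 45], [0, 0, 0, -8, 0, 120, 45], [0, 0, 0, -8, 0, 144, 45], [0, 0, 0, -8, 0, 144, 45], [0, 0, 0, -8, 0, 144, 16], [0, 0, 0, -8, 0, 144, 16], [0, 0, 0, -8, 0, 144, 16], [0, 0, 0, -8, 0, 144, 16]], "grip_force": 30}}

```text
t: 31.1
eef_pos: [0.3878, -0.3682, 0.0484]
tool_rot: [0.001, 1.0, -0.001, 0.001]
contact_force: [-0.7, 0.6, 6.0]
gripper_width: 0.275
grasp_force: 31.1
```

Request:
{"name": "jog_arm", "arguments": {"motion": [[0, 0, 0, 0, 0, -40, 16], [0, 0, 0, 0, 0, -80, 16], [0, 0, 0, 0, 0, -80, 16]]}}

```text
t: 31.48
eef_pos: [0.3891, -0.3692, 0.1306]
tool_rot: [0.002, 1.0, -0.001, 0.002]
contact_force: [-0.5, -1.0, -1.2]
gripper_width: 0.28
grasp_force: 30.6
```

Request:
{"name": "jog_arm", "arguments": {"motion": [[0, 0, 0, 40, -1, -5, 16], [0, 0, 0, 85, -3, -5, 16], [0, 0, 0, 130, -4.7, -5, 16], [0, 0, 0, 161, -4.7, 0, 16], [0, 0, 0, 161, -4.7, 0, 16], [0, 0, 0, 161, -4.7, 0, 16]]}}

```text
t: 32.22
eef_pos: [0.5469, -0.3632, 0.1263]
tool_rot: [-0.0, 1.0, -0.001, -0.001]
contact_force: [-0.1, -0.7, -0.5]
gripper_width: 0.275
grasp_force: 30.6
```

```bash
python3 look.py w12.png well_insert:0.005 glue_stick_center:0.13 ; python3 - <<'E'
from h import *
s=shot("side"); a=cv2.imread("pics/w12.png"); b=s["pixels"][220:370,210:370,::-1]
cv2.imwrite("pics/m5.png",np.hstack([cv2.resize(a,(440,330)),cv2.resize(b,(352,330),interpolation=cv2.INTER_CUBIC)]))
E
```

```text
[[ 1.000e+00 -2.400e-03 -2.100e-03  5.466e-01]
 [-2.400e-03 -1.000e+00  3.000e-04 -3.636e-01]
 [-2.100e-03 -3.000e-04 -1.000e+00  1.267e-01]
 [ 0.000e+00  0.000e+00  0.000e+00  1.000e+00]]
well_insert tip [(0.61, [276, 201], [0.5514, -0.3628])]
well_insert spot [(0.88, [273, 196], [0.5557, -0.3608]), (0.72, [86, 201], [0.5536, -0.1828])]
glue_stick_center tip [(0.94, [278, 276], [0.5483, -0.3651])]
glue_stick_center spot [(0.75, [279, 298], [0.536, -0.3656])]
```

View pics/m5.png

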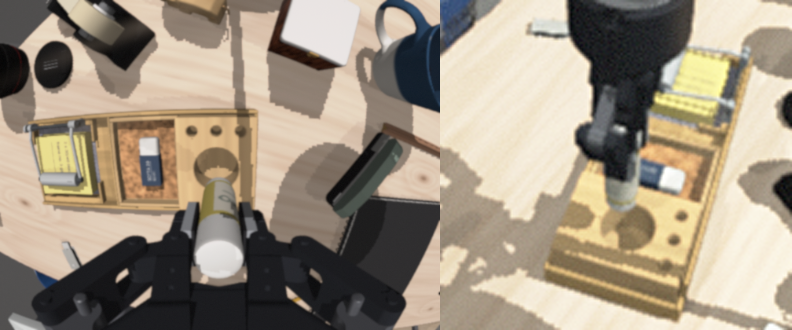

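The stick is held upright over the block. The hole is at wrist half (216,165) and the foot is just in front of it in the view, about 3 mm short in x. I'll lower it.

Request:
{"name": "jog_arm", "arguments": {"motion": [[0, 0, 0, 3, 0, 10, 16], [0, 0, 0, 3, 0, 22, 16], [0, 0, 0, 3, 0, 34, 16], [0, 0, 0, 3, 0, 46, 16], [0, 0, 0, 3, 0, 56, 16], [0, 0, 0, 3, 0, 63, 16], [0, 0, 0, 3, 0, 66, 16], [0, 0, 0, 3, 0, 66, 16]]}}

```text
t: 33.52
eef_pos: [0.5514, -0.3632, 0.0615]
tool_rot: [0.0, 1.0, -0.001, 0.0]
contact_force: [0.9, -0.1, -0.0]
gripper_width: 0.275
grasp_force: 30.6
```

Request:
{"name": "jog_arm", "arguments": {"motion": [[0, 0, 0, 0, 0, 2, 16], [0, 0, 0, 0, 0, 3, 16], [0, 0, 0, 0, 0, 3, 16]]}}

```text
t: 33.9
eef_pos: [0.5514, -0.3632, 0.0586]
tool_rot: [0.0, 1.0, -0.001, 0.0]
contact_force: [-0.6, 0.8, -0.6]
gripper_width: 0.276
grasp_force: 30.6
```

Next I'll lower a touch more until it touches, open gently, and rise straight up.

Request:
{"name": "jog_arm", "arguments": {"motion": [[0, 0, 0, 0, 0, 1, 16], [0, 0, 0, 0, 0, 1, 16], [0, 0, 0, 0, 0, 1, 26], [0, 0, 0, 0, 0, 1, 40], [0, 0, 0, 0, 0, 1, 45], [0, 0, 0, 0, 0, 1, 45], [0, 0, 0, 0, 0, -30, 45], [0, 0, 0, 0, 0, -70, 45], [0, 0, 0, 0, 0, -120, 45], [0, 0, 0, -30, 0, -150, 45]]}}

```text
t: 35.15
eef_pos: [0.5239, -0.3627, 0.2114]
tool_rot: [0.001, 1.0, 0.001, 0.002]
contact_force: [0.3, -0.3, -0.1]
gripper_width: 0.528
grasp_force: 0.0
```

Request:
{"name": "jog_arm", "arguments": {"motion": [[0, 0, 0, -60, 0, 0, 45], [0, 0, 0, -60, 0, 0, 45], [0, 0, 0, -60, 0, 0, 45]]}}

```text
t: 35.52
eef_pos: [0.4618, -0.3631, 0.2088]
tool_rot: [0.0, 1.0, -0.001, 0.0]
contact_force: [0.9, -0.6, -0.3]
gripper_width: 0.527
grasp_force: 0.0
```

```bash
python3 look.py w13.png glue_stick_center:0.056 eraser_center:.015 bail_roller:.03; python3 - <<'E'
from h import *
s=shot("side"); a=cv2.imread("pics/w13.png"); b=s["pixels"][200:370,200:380,::-1]
cv2.imwrite("pics/m6.png",np.hstack([cv2.resize(a,(440,330)),cv2.resize(b,(352,330),interpolation=cv2.INTER_CUBIC)]))
E
```

```text
[[ 1.000e+00 -4.000e-04  1.200e-03  4.625e-01]
 [-4.000e-04 -1.000e+00 -1.000e-04 -3.629e-01]
 [ 1.200e-03  1.000e-04 -1.000e+00  2.088e-01]
 [ 0.000e+00  0.000e+00  0.000e+00  1.000e+00]]
glue_stick_center tip [(0.78, [295, 315], [0.3312, -0.3827]), (0.55, [340, 256], [0.4019, -0.4272])]
glue_stick_center spot [(0.95, [340, 255], [0.4033, -0.4272]), (0.93, [280, 101], [0.5508, -0.3661]), (0.62, [296, 315], [0.332, -0.3843])]
eraser_center tip [(0.72, [120, 114], [0.5486, -0.1909]), (0.69, [207, 109], [0.5468, -0.2917])]
eraser_center spot [(0.91, [209, 108], [0.5475, -0.2941])]
bail_roller tip [(0.56, [107, 124], [0.5387, -0.1824])]
bail_roller spot [(0.95, [109, 124], [0.5388, -0.1845])]
```

View pics/m6.png

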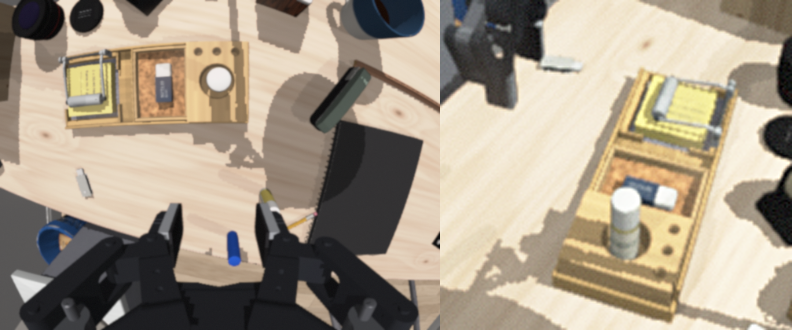

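The picture shows the glue stick upright in the hole (wrist half (218,78), side half (625,225)). The eraser is flat in the dish (163,85), the roller is on the pad (85,100), and the USB and the other sticks are untouched. The robot is clear, so I'll hand in.

```bash
python3 -c "
from station import bot; print(bot.hand_in())"
```

```text
the job is handed in; nothing more can be done
None
```

The job is handed in at about 36 s of the 131 s allowed: the final pictures show the pad in its bay under the weighted arm, the eraser flat in the dish and the glue stick upright in the big hole; the memory-card case, USB stick and film canister were not touched.

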